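Show the model lorry's underside to the close-up camera

TASK

First press the camera's spring pedal right down to its stop for a moment to wake the camera, then let it come up. Then pick up the unpainted tipper lorry (not the bus or the car) and hold it still in the air in front of the lens, the middle of its skip at lens height straight above the middle of the white disc on the camera's board, its cab towards the lens and its nose raised about 30 degrees so that the lens sees its underside, without leaning sideways. Finish while still holding it there, and leave the bus, the car, the paint pot and the water cup where they stand.

Things in the scene. Friction and masses are not known exactly. Their poses are not given: they have to be found in the camera images.
- pedal (a joint): the camera's pedal, a ribbed aluminium plate 105 x 64 x 6 mm on a dark steel base 130 x 80 mm, fixed to the table. It is hinged at its far end (+x of the base); its near end stands raised. 0 rad = up, 0.22 rad = down on its stop (pad about 17 mm lower). A spring brings it back up; pushing down on the pad takes about 5 N to start and 10 N at the stop.
- pedal_pad (a point): point on the pedal's top face, on its centre line, 80 mm from the hinge and about 22 mm from the free near end: the place to push down. About 45 mm above the table when up, about 28 mm when fully down; the plate then lies almost level. x runs from the pad towards the hinge, level when the pedal is up.
- lorry: model tipper lorry, unpainted grey plastic with dark windows and wheels, 118 x 45 x 58 mm, about 120 g: a cab at the front, behind it an open skip 80 mm long, 45 mm wide over its flat side walls, which reach from 20 to 52 mm above the ground (4 mm thick). It stands on its wheels on the table. Origin on the ground under its middle; x = forwards (towards the cab), y = its left, z = its up. It starts with its cab pointing away from the robot, up to 46 degrees either way.
- lorry_grip (a point): middle of the lorry's skip, 15 mm behind the lorry's origin and 35 mm above the ground, between the side walls (45 mm over the outside): the place to grip, and the point to bring to the focus. Axes as the lorry's.
- lorry_nose (a point): middle of the front of the lorry's cab, 59 mm ahead of its origin and 35 mm above the ground. Axes as the lorry's.
- camera: black close-up camera on an aluminium column, fixed on a wooden board 330 x 100 x 10 mm that has a white disc 50 mm across near its end on the robot's side. Origin on the table under the disc's centre; x = level, from the disc towards the camera (the lens looks along -x), z = up. The lens front is 140 mm from the origin, 220 mm above the table; the camera's body reaches 258 mm high (264 with its top shoe), the column stands 210 mm from the origin.
- camera_focus (a point): the point in the air where the middle of the skip is to be held: straight above the white disc's centre, 220 mm above the table, on the lens axis 140 mm in front of the lens. Axes as the camera's.
- camera_lens (a point): middle of the front of the lens, 220 mm above the table. Axes as the camera's.
- bus: bystander: model bus, unpainted grey, a plain closed box with a row of windows, 125 x 40 x 50 mm, on its wheels; origin on the ground under its middle, x forwards
- car: bystander: small model car, unpainted grey, 70 x 30 x 28 mm, on its wheels; origin on the ground under its middle, x forwards
- paint_pot: bystander: paint pot, 34 mm across, 45 mm high; origin at the centre of its underside
- water_cup: bystander: white water cup, 68 mm across, 75 mm high; origin at the centre of its underside
There are look-alikes about, which are no part of the job. Leave any brown, pink or yellow look-alike of the part that bears pedal alone.

How it is judged:
By the outcome, as a careful person would: the job done as asked, in the order asked, and still so for the second after the job is handed in, while the arm keeps its last pose, push and grip.
It also fails if it takes over 58 s, if anything falls off the work surface, if the arm or the gripper's body presses on something with over 40 N, if the wrist force passes 120 N, or if a joint passes its speed limit or range.

ROBOT

A 6-joint arm with a two-finger parallel gripper is mounted at the origin on the work surface. World frame = base frame: x ahead of the robot, y to its left, z up, the work surface at z = 0. Lengths are in m, angles in rad, forces in N, time in s.
With the tool pointing down it reaches from about 0.35 to 0.975 m from the base axis. Payload 7.1 kg.
Tool frame: the origin (TCP) lies between the finger pads; the fingertips stand 25 mm ahead of it and the grasp point (between the pads) lies 6 mm ahead of it; z points along the fingers, y is the line along which they close (so a half turn about z gives the same grasp; the last joint's range is limited). The gripper opens to 88 mm and grips with 3 to 60 N. Pads are 20 mm wide; open, the fingers measure 115 mm over their backs; the gripper's body (75 mm by 178 mm) begins 61 mm behind the grasp point.
Start: joints at [1.097, 0.423, 1.63, -0, 1.089, -0.019], TCP at [0.275, 0.561, 0.214] pointing down, gripper open.
Joint ranges: [-3, 3], [-0.9, 2.11], [0.09, 2.58], [-1.31, 4.45], [0.11, 2.69], [-2.54, 2.54]. Speed limits (rad/s): [2.39, 2.39, 3.01, 3.14, 3.14, 3.14].

INTERFACE

Orientations are given as a unit quaternion [x, y, z, w].
In Python, from cell import state, capture, close_job gives the robot as it stands.
- The arm moves only by the tool arm_command, never from a script. Its argument "increments" is a list that holds one entry, the list of rows, each a list of 5 numbers: the finger opening in m, from 0 to 0.0878, then the shift along the tool's x, y, z in m, then the turn about the tool's z in rad. A call has 1 to 20 rows; each row shifts and turns the commanded pose from where the row before left it, along the tool's axes as they then stand; what a row does not reach is not made up. A row lasts 1/10 s, in which the tool goes at most 50 mm and 8.59 degrees, less where a joint would pass 70% of its speed; a pose out of reach is approached as far as the arm can. A call with a gripper value outside its range is refused whole. The fingers move at their own pace and stop on an object; "grip_force" is the grip in N (left out, the last holds). Time passes only in rows, so rows that do not move let the fingers close. It gives the time, the measured TCP pose, the force, the opening and the grip force at its end, in the units of the state.
- state(): the state, without advancing time (a new reading comes with each control period).
- capture(name): name is "scene" or "top"; returns a dict with "img" (420x560x3 uint8, blue, green, red), "range_z" (420x560 float32, m along the optical axis (not along the pixel's ray), 0 where there is no reading), "vfov" (degrees; the focal length in pixels is half the picture's height over the tangent of half this angle, whatever the lens; pixels are square), "cx", "cy" (the principal point, pixels), "cam_to_world" (4x4, takes a point from camera to world coordinates). Camera axes: x right, y down, z forward; pixel columns grow to the right and rows downward; lengths in m; the calibration is good to about 2 mm. A picture is of the moment at which its call begins.
- close_job(): hands the job in; it is judged then, once.
The state is a dict: "clock": time; "joints": joint angles; "joint_velocities": joint speeds; "joint_efforts": joint torques, N m; "eef_pos": TCP position; "eef_rot": TCP orientation; "contact_force": force on the tool from outside, world axes, zero at the start; "moment": the same for the moment, N m; "finger_gap": finger opening in m; "gripper_force": force on a finger pad.
Only numpy, scipy, OpenCV 4.12 (cv2) and the standard library are available. Lean on these libraries where they do the work, as an engineer would, in place of code of your own. Each camera call takes 0.05 s, during which the arm holds its last target. There are 200 camera calls.

## Working session

There is one attempt and no reset: what is moved stays moved. The work goes in short steps, Python scripts to look and compute and a tool call to move; the robot and the scene stay as the last step left them, time stands still between calls to the robot, and variables do not carry over. Pictures are saved under pics/ and viewed, at most 10 in all, crops included, and the job is handed in when it is done.

Besides the shell and the picture viewer there is one more tool, called after "Call:" as name(argument=value, ...), one argument or row to a line, values as JSON. arm_command: Moves the arm, as the interface text tells. Its arguments: {"type":"object","properties":{"increments":{"type":"array","items":{"type":"array","items":{"type":"array","items":{"type":"number"}}}},"grip_force":{"type":"number"}},"required":["increments"]}

```bash
mkdir -p pics; cat > h.py <<'E'
import numpy as np, cv2
from cell import state, capture, close_job
def pts(c):
    h,w=c["range_z"].shape; f=h/2/np.tan(np.radians(c["vfov"])/2)
    u,v=np.meshgrid(np.arange(w),np.arange(h)); z=c["range_z"]
    P=np.stack([(u-c["cx"])/f*z,(v-c["cy"])/f*z,z],-1)
    M=np.array(c["cam_to_world"]); P=P@M[:3,:3].T+M[:3,3]; P[z==0]=np.nan
    return P
def px(c,p):
    h=c["range_z"].shape[0]; f=h/2/np.tan(np.radians(c["vfov"])/2)
    q=np.linalg.inv(np.array(c["cam_to_world"]))@np.r_[p,1]
    return q[0]/q[2]*f+c["cx"],q[1]/q[2]*f+c["cy"]
E
python3 - <<'E'
from h import *
for n in("scene","top"):
    c=capture(n); cv2.imwrite(f"pics/{n}0.png",c["img"]); np.savez(f"{n}0.npz",**c); print(n,c["vfov"],np.round(c["cam_to_world"],3).tolist(),(c["range_z"]>0).mean())
print(state())
E
```

```text
scene 48.967877365771216 [[-0.839, 0.316, -0.443, 1.046], [0.545, 0.498, -0.675, 0.843], [0.007, -0.807, -0.59, 0.848], [0.0, 0.0, 0.0, 1.0]] 0.9636947278911565
top 52.88616602542825 [[-0.015, -0.997, 0.077, 0.412], [-1.0, 0.014, -0.011, 0.066], [0.01, -0.077, -0.997, 1.237], [0.0, 0.0, 0.0, 1.0]] 0.9960246598639456
{'clock': 0.1, 'joints': array([ 1.09701905e+00,  4.23770902e-01,  1.63059506e+00,  8.15905466e-06,
        1.08857480e+00, -1.90135529e-02]), 'joint_velocities': array([ 0.00069571, -0.00079051, -0.00181224,  0.00076951,  0.00059783,
        0.00059145]), 'joint_efforts': array([-1.48455729e-04, -5.45611775e+01, -2.74324930e+01,  6.43960875e-02,
        1.88385037e-02,  3.38484867e-06]), 'eef_pos': array([0.27428594, 0.56104233, 0.21378265]), 'eef_rot': array([ 2.25429348e-01,  9.74259285e-01, -6.52818543e-04, -1.67913243e-04]), 'contact_force': array([ 0.39432649, -0.34382031, -0.70257412]), 'moment': array([ 0.04137499,  0.0263638 , -0.05831033]), 'gripper_force': 0.0, 'finger_gap': 0.08790084222611182}
```

View pics/scene0.png

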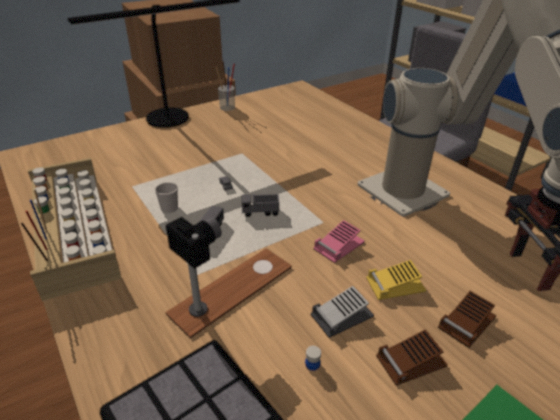

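View pics/top0.png

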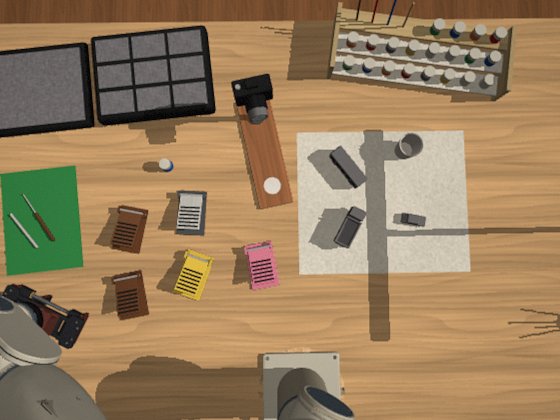

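The scene view shows the grey lorry and bus candidates near (262,204) and (212,225). The top view shows five pedals: aluminium (191,212), browns (130,228) and (130,295), yellow (194,275) and pink (262,265). The aluminium one fits the description. The grey vehicles in the top view are at (350,228), (348,166) and (412,219). The one at (350,228) looks like the lorry because it has a cab and an open skip. I'll confirm that in a crop and measure.

```bash
python3 - <<'E'
from h import *
c=dict(np.load("top0.npz")); s=dict(np.load("scene0.npz")); P=pts(c); Z=P[...,2]
a=cv2.resize(c["img"][130:260,300:440],None,fx=4,fy=4,interpolation=cv2.INTER_CUBIC)[:, :560]
b=cv2.resize(c["img"][180:245,165:220],None,fx=4,fy=4,interpolation=cv2.INTER_CUBIC)
o=np.zeros((520,780,3),np.uint8);o[:a.shape[0],:560]=a;o[:260,560:780]=b;cv2.imwrite("pics/crop.png",o)
print("table z",np.nanmedian(Z[240:265,420:460]))
g=np.zeros(Z.shape,np.uint8); g[(Z>0.012)]=1
n,l,st,ce=cv2.connectedComponentsWithStats(g)
for i in range(1,n):
    if st[i,4]>60:
        q=P[l==i]; r=cv2.minAreaRect((q[:,:2]*1000).astype(np.float32)); print(i,ce[i].round(),st[i,4],"ctr",np.round(r[0]),"size",np.round(r[1]),"ang",round(r[2],1),"z",np.nanmax(q[:,2]).round(4))
# disc: white pixels on board
h=c["img"][165:205,250:300].min(-1)>150
n,l,st,ce=cv2.connectedComponentsWithStats(h.astype(np.uint8))
for i in range(1,n):
    if st[i,4]>40:
        q=P[165:205,250:300][l==i]; print("disc",st[i],ce[i]+[250,165],np.nanmean(q,0))
for n_ in [(190,195),(190,200),(190,205),(190,210),(190,215),(190,220),(190,225),(190,230)]: print(n_,P[n_[1],n_[0]].round(4))
E
```

```text
table z 0.00038936529169153467
1 [422.  52.] 11662 ctr [ 967. -359.] size [514. 195.] ang 81.6 z 0.2035
2 [152.  76.] 10480 ctr [916. 422.] size [263. 342.] ang 5.9 z 0.0589
3 [45. 90.] 7770 ctr [883. 744.] size [261. 273.] ang 5.7 z 0.0345
4 [253.  96.] 1428 ctr [777. 116.] size [111.  95.] ang 13.0 z 0.2675
42 [409. 146.] 434 ctr [ 689. -317.] size [66. 67.] ang 44.1 z 0.0791
79 [347. 167.] 713 ctr [ 635. -143.] size [126.  42.] ang 37.6 z 0.0552
104 [165. 165.] 132 ctr [649. 382.] size [30. 30.] ang 78.8 z 0.0506
191 [189. 211.] 850 ctr [516. 313.] size [ 80. 110.] ang 85.0 z 0.0542
234 [126. 228.] 879 ctr [469. 490.] size [ 80. 113.] ang 78.2 z 0.0532
240 [349. 227.] 703 ctr [ 461. -144.] size [ 46. 115.] ang 61.6 z 0.0637
243 [413. 220.] 249 ctr [ 482. -333.] size [71. 30.] ang 77.8 z 0.0342
270 [261. 265.] 882 ctr [356. 109.] size [117.  80.] ang 10.4 z 0.0547
274 [191. 275.] 916 ctr [333. 306.] size [ 81. 117.] ang 70.0 z 0.0558
277 [127. 295.] 924 ctr [280. 485.] size [114.  80.] ang 11.2 z 0.0536
282 [ 39. 360.] 9736 ctr [276. 548.] size [549. 112.] ang 75.9 z 0.736
288 [304. 391.] 4091 ctr [17.  1.] size [215. 181.] ang 89.3 z 0.3786
disc [47  0  3 40 85] [298.41176471 183.47058824] [ 5.95197442e-01 -3.24492882e-03 -9.05568890e-05]
disc [ 14  12  17  17 219] [271.76712329 185.23287671] [0.58886101 0.07553162 0.01015115]
(190, 195) [0.5618 0.312  0.023 ]
(190, 200) [0.5469 0.3113 0.0264]
(190, 205) [0.5319 0.3101 0.0321]
(190, 210) [0.517  0.3089 0.0381]
(190, 215) [0.5022 0.3076 0.0441]
(190, 220) [0.4884 0.3088 0.0383]
(190, 225) [0.4738 0.3069 0.0475]
(190, 230) [0.4612 0.3147 0.009 ]
```

View pics/crop.png

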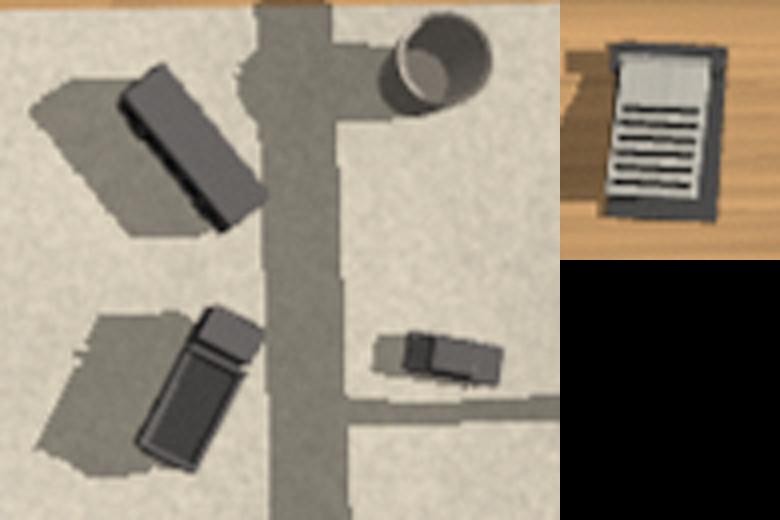

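The crop confirms the lorry, with its cab and open rimmed skip, at top pixel (350,228); its cab points up and right. The bus, a plain closed box, is at (348,166) and the small car at (412,219). The aluminium ribbed pedal on its dark base is at (191,212). Next I'll get the exact pad point, the board axis, and the wall height of the tray. The tool cannot tilt, so I may need an edge to pivot the lorry in the grip.

```bash
python3 - <<'E'
from h import *
c=dict(np.load("top0.npz")); P=pts(c); img=c["img"].astype(int)
# plate: bright grey in pedal ROI
R=np.s_[185:240,168:212]; q=P[R].reshape(-1,3); im=img[R].reshape(-1,3)
m=(im.min(1)>110)&(np.ptp(im,axis=1)<25)&(q[:,2]>.012); p=q[m]
r=cv2.minAreaRect((p[:,:2]*1000).astype(np.float32)); print("plate",r,m.sum())
d=np.array([np.cos(np.radians(r[2]+90)),np.sin(np.radians(r[2]+90))]); d*=np.sign(d[0]); 
if abs(d[0])<.7: d=np.array([d[1],-d[0]])
t=p[:,:2]@d; print("axis deg",np.degrees(np.arctan2(d[1],d[0])),"t",t.min(),t.max()); A=np.polyfit(t,p[:,2],1); print("z slope",A)
ctr=np.array(r[0])/1000; 
for k in (22,25): 
    x=ctr+d*(t.min()+k/1000-ctr@d); print("pad",k,x,np.polyval(A,x@d))
# base
b=(q[:,2]>.006); print("base",cv2.minAreaRect((q[b][:,:2]*1000).astype(np.float32)))
# board
g=(P[...,2]>.006)&(P[...,2]<.016); hsv=cv2.cvtColor(c["img"],cv2.COLOR_BGR2HSV)
w=np.zeros(g.shape,bool); w[125:212,230:300]=True
n,l,st,ce=cv2.connectedComponentsWithStats((g&w).astype(np.uint8)); i=1+st[1:,4].argmax()
print("board",st[i,4],cv2.minAreaRect((P[l==i][:,:2]*1000).astype(np.float32)))
# tray profile
for u in (130,160,190): print(u,[(P[v,u,0].round(3),P[v,u,1].round(3),P[v,u,2].round(3)) for v in range(108,127,2)])
# lorry top
R=np.s_[200:255,325:375]; q=P[R].reshape(-1,3)
for lo in(.03,.046): 
    k=q[q[:,2]>lo]; print("lorry",lo,len(k),cv2.minAreaRect((k[:,:2]*1000).astype(np.float32)))
E
```

```text
plate ((514.4239501953125, 311.9808044433594), (63.87240982055664, 101.52417755126953), 86.03514862060547) 602
axis deg -3.964851379394537 t 0.44085888354819075 0.5423830398847945
z slope [-0.25936291  0.16387112]
pad 22 [0.48573067 0.31396955] 0.0438226959180166
pad 25 [0.48872349 0.31376211] 0.04304460718216842
base ((512.4705200195312, 323.5233154296875), (103.96781921386719, 146.57623291015625), 85.96015167236328)
board 2546 ((654.326171875, 90.39369201660156), (256.9224853515625, 99.88009643554688), 11.960643768310547)
130 [(np.float64(0.812), np.float64(0.479), np.float64(0.049)), (np.float64(0.806), np.float64(0.478), np.float64(0.051)), (np.float64(0.801), np.float64(0.479), np.float64(0.049)), (np.float64(0.795), np.float64(0.48), np.float64(0.046)), (np.float64(0.789), np.float64(0.479), np.float64(0.047)), (np.float64(0.784), np.float64(0.48), np.float64(0.045)), (np.float64(0.781), np.float64(0.482), np.float64(0.038)), (np.float64(0.78), np.float64(0.489), np.float64(0.019)), (np.float64(0.782), np.float64(0.497), np.float64(-0.006)), (np.float64(0.775), np.float64(0.497
[... 750 characters left out ...]
at64(0.8), np.float64(0.308), np.float64(0.044)), (np.float64(0.798), np.float64(0.311), np.float64(0.031)), (np.float64(0.797), np.float64(0.314), np.float64(0.017)), (np.float64(0.797), np.float64(0.318), np.float64(-0.003)), (np.float64(0.791), np.float64(0.318), np.float64(-0.004)), (np.float64(0.784), np.float64(0.317), np.float64(-0.001)), (np.float64(0.778), np.float64(0.317), np.float64(-0.001)), (np.float64(0.772), np.float64(0.317), np.float64(0.0))]
lorry 0.03 374 ((461.64642333984375, -143.9136962890625), (45.928897857666016, 113.81034851074219), 61.54102325439453)
lorry 0.046 301 ((461.7427978515625, -143.58981323242188), (45.7365837097168, 114.0853042602539), 62.16742706298828)
```

Call:
arm_command(
  increments=[
    [[0,-0.0375,-0.016,0,0],[0,-0.0375,-0.016,0,0],[0,-0.0375,-0.016,0,0],[0,-0.0375,-0.016,0,0],[0,-0.0375,-0.016,0,0],[0,-0.0375,-0.016,0,0],[0,-0.0375,-0.016,0,0],[0,-0.0375,-0.016,0,0],[0,0,0,0.04,0],[0,0,0,0.04,0],[0,0,0,0.035,0],[0,0,0,0,0],[0,0,0,0,0]],
  ],
  grip_force=10,
)

```text
clock: 1.4
eef_pos: [0.4876, 0.3146, 0.0994]
eef_rot: [0.225, 0.974, -0.001, -0.001]
contact_force: [0.8, 0.3, 0.9]
finger_gap: 0.0007
gripper_force: 0.0
```

Call:
arm_command(
  increments=[
    [[0,0,0,0.015,0],[0,0,0,0.012,0],[0,0,0,0.008,0],[0,0,0,0.005,0],[0,0,0,0.003,0],[0,0,0,0,0]],
  ],
)

```text
clock: 2.0
eef_pos: [0.4877, 0.3146, 0.0562]
eef_rot: [0.225, 0.974, -0.0, -0.0]
contact_force: [-0.4, 0.5, -0.2]
finger_gap: 0.0004
gripper_force: 0.0
```

```bash
python3 - <<'E'
from h import *
c=capture("scene"); u,v=map(int,px(c,[.487,.314,.04])); print(u,v,state()["contact_force"])
cv2.imwrite("pics/p1.png",cv2.resize(c["img"][v-60:v+60,u-80:u+80],None,fx=5,fy=5,interpolation=cv2.INTER_CUBIC))
E
```

```text
353 300 [-0.19710892 -0.10700368  0.52140859]
```

View pics/p1.png

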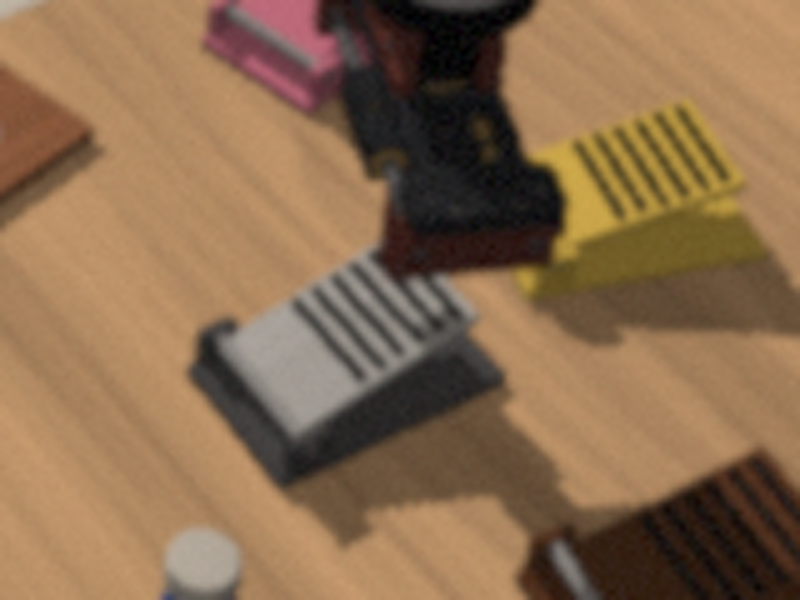

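The crop shows the gripper tip, dark red at crop (470,260), up and right of the pad, and the plate still up with its near edge at (470,315). I'll measure where the tip and the plate stand by depth.

```bash
python3 - <<'E'
from h import *
c=capture("scene"); P=pts(c); v0,u0=300-60,353-80
for a,b in [(400,265),(470,262),(545,255),(540,200),(450,215),(400,215),(470,312),(380,370),(300,430),(385,255),(240,340),(500,380),(290,480)]:
    print((a,b),P[v0+b//5,u0+a//5].round(4))
t=capture("top");Q=pts(t); u,v=map(int,px(t,[.487,.314,.05])); print(u,v)
for vv in range(v-24,v+24,6): print(vv,Q[vv,u-16:u+22:6,2].round(3))
s=state();print(s["eef_pos"],s["joints"].round(3))
E
```

```text
(400, 265) [0.5518 0.3714 0.1521]
(470, 262) [0.5247 0.384  0.1508]
(545, 255) [nan nan nan]
(540, 200) [0.5067 0.399  0.1883]
(450, 215) [0.5423 0.3853 0.1875]
(400, 215) [0.5531 0.3686 0.1792]
(470, 312) [0.4711 0.3418 0.0507]
(380, 370) [0.5215 0.3396 0.0387]
(300, 430) [0.569  0.3421 0.0307]
(385, 255) [0.5034 0.3151 0.0815]
(240, 340) [0.5568 0.2822 0.026 ]
(500, 380) [0.4572 0.355  0.0069]
(290, 480) [0.5735 0.3441 0.0012]
187 220
196 [ 0.453  0.406  0.028  0.029  0.026  0.023 -0.001]
202 [ 0.465  0.437  0.383  0.029  0.031  0.028 -0.   ]
208 [ 0.476  0.476  0.41   0.035  0.035  0.006 -0.   ]
214 [0.487 0.496 0.454 0.383 0.038 0.01  0.   ]
220 [0.391 0.506 0.494 0.429 0.187 0.186 0.19 ]
226 [0.499 0.512 0.512 0.469 0.402 0.189 0.187]
232 [0.507 0.516 0.516 0.507 0.446 0.186 0.186]
238 [ 0.546  0.547  0.516  0.513  0.483  0.183 -0.006]
[0.48801022 0.31480618 0.05675605] [ 0.552  0.58   1.816 -0.     0.745 -0.564]
```

```bash
python3 - <<'E'
from h import *
c=capture("scene"); P=pts(c)
i=c["img"][200:320,300:460]; i=(255*(i/255.)**.5).astype(np.uint8)
cv2.imwrite("pics/p2.png",cv2.resize(i,None,fx=5,fy=5,interpolation=cv2.INTER_CUBIC))
for v in range(225,310,4): print(v,[tuple((P[v,u]*1000).round().tolist()) for u in range(344,378,6)])
E
```

```text
225 [(326.0, 84.0, 45.0), (529.0, 315.0, 282.0), (525.0, 328.0, 290.0), (518.0, 337.0, 293.0), (509.0, 344.0, 294.0), (502.0, 353.0, 297.0)]
229 [(506.0, 275.0, 236.0), (526.0, 314.0, 270.0), (524.0, 328.0, 279.0), (519.0, 339.0, 285.0), (509.0, 346.0, 285.0), (497.0, 350.0, 282.0)]
233 [(518.0, 289.0, 239.0), (521.0, 309.0, 254.0), (525.0, 330.0, 270.0), (514.0, 336.0, 270.0), (508.0, 346.0, 275.0), (494.0, 349.0, 270.0)]
237 [(483.0, 254.0, 189.0), (520.0, 310.0, 244.0), (518.0, 325.0, 254.0), (516.0, 340.0, 263.0), (506.0, 346.0, 263.0), (486.0, 344.0, 253.0)]
241 [(491.0, 264.0, 187.0), (527.0, 318.0, 242.0), (520.0, 328.0, 246.0), (511.0, 336.0, 248.0), (499.0, 341.0, 246.0), (489.0, 348.0, 246.0)]
245 [(469.0, 242.0, 150.0), (520.0, 313.0, 225.0), (522.0, 332.0, 240.0), (515.0, 342.0, 243.0), (504.0, 347.0, 242.0), (490.0, 351.0, 238.0)]
249 [(363.0, 134.0, 9.0), (508.0, 303.0, 201.0), (509.0, 321.0, 215.0), (493.0, 322.0, 208.0), (481.0, 328.0, 207.0), (288.0, 174.0, 4.0)]
253 [(503.0, 280.0, 170.0), (511.0, 307.0, 194.0), (504.0, 318.0, 199.0), (493.0, 324.0, 198.0), (482.0, 
[... 1293 characters left out ...]
0, 390.0, 158.0)]
293 [(494.0, 288.0, 46.0), (502.0, 315.0, 74.0), (546.0, 374.0, 152.0), (535.0, 380.0, 150.0), (522.0, 385.0, 147.0), (511.0, 391.0, 147.0)]
297 [(502.0, 297.0, 45.0), (489.0, 304.0, 44.0), (478.0, 312.0, 45.0), (472.0, 325.0, 52.0), (422.0, 300.0, 1.0), (410.0, 308.0, 1.0)]
301 [(508.0, 305.0, 42.0), (500.0, 316.0, 47.0), (488.0, 323.0, 47.0), (479.0, 333.0, 50.0), (430.0, 309.0, -0.0), (419.0, 318.0, 2.0)]
305 [(513.0, 312.0, 37.0), (505.0, 322.0, 43.0), (495.0, 332.0, 46.0), (483.0, 339.0, 45.0), (441.0, 320.0, 3.0), (427.0, 326.0, -0.0)]
309 [(520.0, 320.0, 36.0), (511.0, 330.0, 40.0), (502.0, 340.0, 44.0), (466.0, 325.0, 8.0), (455.0, 335.0, 11.0), (436.0, 336.0, 1.0)]
```

View pics/p2.png

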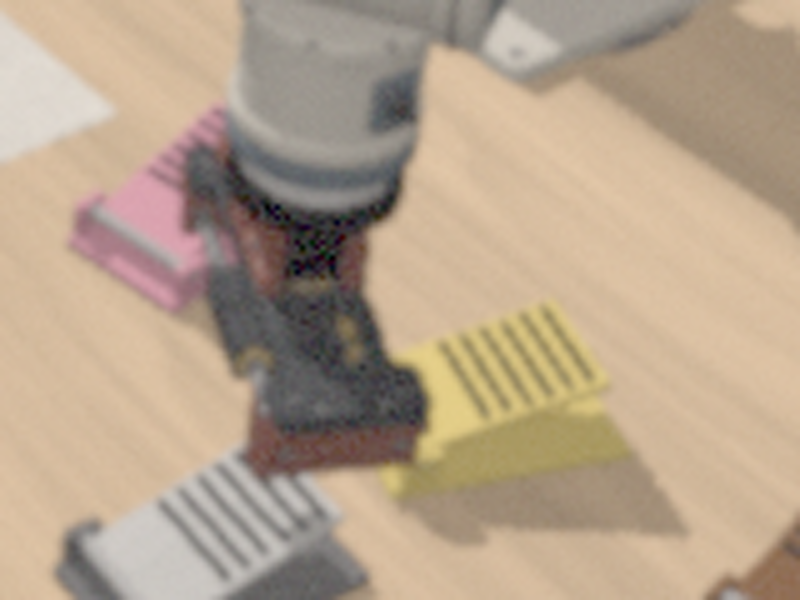

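The gripper's wide body hides the fingers. The visible finger ends at about z 0.07, just above the pad, so it has not touched yet, which agrees with the zero force. I'll go on down slowly by feel.

Call:
arm_command(
  increments=[
    [[0,0,0,0.005,0],[0,0,0,0.005,0],[0,0,0,0.003,0],[0,0,0,0,0]],
  ],
)

```text
clock: 2.6
eef_pos: [0.4874, 0.3144, 0.0428]
eef_rot: [0.225, 0.974, -0.0, -0.0]
contact_force: [-0.3, -0.3, -0.2]
finger_gap: 0.0004
gripper_force: 0.0
```

Call:
arm_command(
  increments=[
    [[0,0,0,0.004,0],[0,0,0,0.004,0],[0,0,0,0,0]],
  ],
)

```text
clock: 2.9
eef_pos: [0.4878, 0.3148, 0.0353]
eef_rot: [0.225, 0.974, 0.0, -0.0]
contact_force: [-1.5, 0.0, 4.8]
finger_gap: 0.0006
gripper_force: 2.2
```

Contact is at a reported TCP z of about 0.036 with the pad at 0.045. So the real tip sits about 33 mm higher than the reported height implies, and the camera agrees. I'll keep that in mind and press down 17 mm.

Call:
arm_command(
  increments=[
    [[0,0,0,0.004,0],[0,0,0,0.004,0],[0,0,0,0.004,0],[0,0,0,0.003,0],[0,0,0,0,0]],
  ],
)

```text
clock: 3.4
eef_pos: [0.487, 0.3148, 0.0206]
eef_rot: [0.226, 0.974, -0.0, -0.001]
contact_force: [-4.7, 1.2, 7.8]
finger_gap: 0.0008
gripper_force: 4.2
```

Call:
arm_command(
  increments=[
    [[0,0,0,0.002,0],[0,0,0,0.002,0],[0,0,0,0,0]],
  ],
)

```text
clock: 3.7
eef_pos: [0.487, 0.3149, 0.0189]
eef_rot: [0.226, 0.974, -0.0, -0.001]
contact_force: [-10.8, -2.5, 30.7]
finger_gap: 0.0004
gripper_force: 14.5
```

Call:
arm_command(
  increments=[
    [[0,0,0,0,0],[0,0,0,0,0],[0,0,0,-0.01,0],[0,0,0,-0.03,0],[0.07,0,0,-0.05,0],[0.07,0,0,-0.05,0],[0.07,-0.0163,-0.0423,0,0],[0.07,-0.0163,-0.0423,0,0],[0.07,-0.0163,-0.0423,0,0],[0.07,-0.0163,-0.0423,0,0],[0.07,-0.0163,-0.0423,0,0],[0.07,-0.0163,-0.0423,0,0],[0.07,-0.0163,-0.0423,0,0],[0.07,-0.0163,-0.0423,0,0],[0.07,-0.0163,-0.0423,0,0],[0.07,-0.0163,-0.0423,0,0],[0.07,0,0,0,0.037],[0.07,0,0,0,0],[0.07,0,0,0,0]],
  ],
)

```text
clock: 5.6
eef_pos: [0.4483, -0.1367, 0.1564]
eef_rot: [0.243, 0.97, 0.0, -0.0]
contact_force: [0.6, -0.3, -0.5]
finger_gap: 0.0699
gripper_force: 0.0
```

```bash
python3 - <<'E'
from h import *
c=capture("scene"); P=pts(c); t=capture("top"); Q=pts(t)
q=Q[np.s_[185:240,168:212]].reshape(-1,3); 
for x in(.475,.49,.52,.55):
    k=q[(abs(q[:,0]-x)<.006)&(abs(q[:,1]-.313)<.02)]; print("pedal",x,np.median(k[:,2]).round(4))
s=state(); e=s["eef_pos"]; a=np.radians(151.8); X=np.array([np.cos(a),np.sin(a)]); Y=np.array([np.sin(a)*1,-np.cos(a)])
D=P-e; lx=D[...,:2]@X; ly=D[...,:2]@Y; z=P[...,2]
m=(abs(lx)<.03)&(abs(ly)<.07)&(z>.12)&(z<.28)
for lo in np.arange(.13,.28,.01):
    k=m&(z>=lo)&(z<lo+.01)
    if k.sum()>3: print(round(lo,2),k.sum(),"lx",lx[k].min().round(3),lx[k].max().round(3),"ly",np.percentile(ly[k],[0,10,50,90,100]).round(3))
u,v=map(int,px(c,[e[0],e[1],.12])); i=c["img"][v-60:v+60,u-80:u+80]; i=(255*(i/255.)**.5).astype(np.uint8)
cv2.imwrite("pics/p3.png",cv2.resize(i,None,fx=5,fy=5,interpolation=cv2.INTER_CUBIC))
E
```

```text
pedal 0.475 0.0467
pedal 0.49 0.0438
pedal 0.52 0.0359
pedal 0.55 0.0271
0.16 8 lx -0.014 0.009 ly [0.038 0.04  0.042 0.043 0.043]
0.17 32 lx -0.014 0.009 ly [-0.04  -0.028  0.041  0.044  0.045]
0.18 27 lx -0.013 0.009 ly [0.037 0.04  0.042 0.044 0.045]
0.19 26 lx -0.013 0.009 ly [0.037 0.039 0.042 0.045 0.047]
0.2 25 lx -0.013 0.009 ly [0.04  0.042 0.044 0.047 0.048]
0.21 28 lx -0.013 0.009 ly [0.04  0.041 0.045 0.047 0.049]
0.22 21 lx -0.013 0.009 ly [0.043 0.044 0.045 0.048 0.048]
0.24 18 lx -0.014 0.009 ly [-0.043 -0.041 -0.039 -0.037 -0.036]
0.26 35 lx -0.03 0.029 ly [-0.06  -0.047 -0.032 -0.     0.009]
0.27 23 lx -0.03 0.03 ly [-0.062 -0.058  0.011  0.025  0.032]
```

View pics/p3.png

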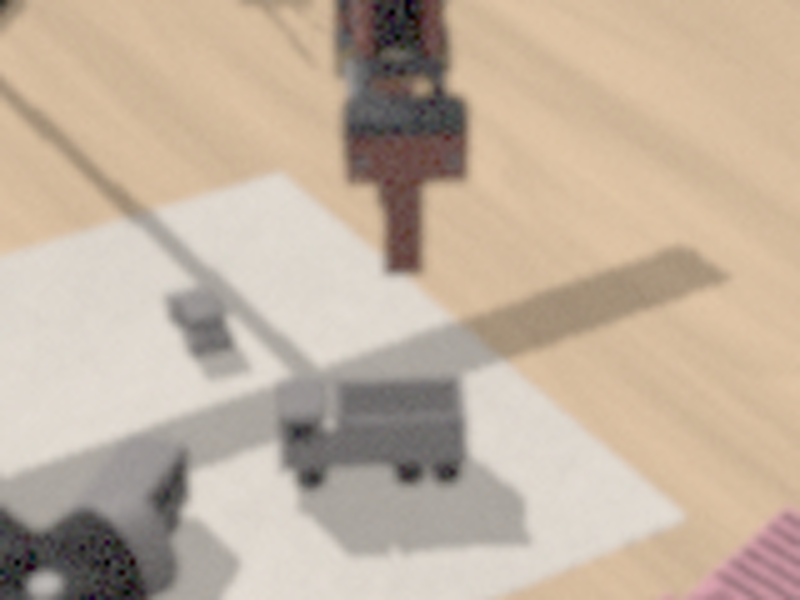

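The view shows the finger tip at crop (403,270), z≈0.163, squarely above the lorry, whose cab is on the left at (300,400). The lorry has three axles: front (310,475) and rear (405,472) and (447,470). The pedal is back up. Now I'll descend and grip.

Call:
arm_command(
  increments=[
    [[0.07,0,0,0.04,0],[0.07,0,0,0.04,0],[0.07,0,0,0.03,0],[0.07,0,0,0.02,0],[0.07,0,0,0.016,0],[0.07,0,0,0,0],[0.03,0,0,0,0],[0.03,0,0,0,0],[0.03,0,0,0,0],[0.03,0,0,0,0],[0.03,0,0,0,0],[0.03,0,0,0,0]],
  ],
  grip_force=8,
)

```text
clock: 6.9
eef_pos: [0.449, -0.137, 0.0113]
eef_rot: [0.243, 0.97, 0.0, 0.001]
contact_force: [-0.3, 1.1, 7.5]
finger_gap: 0.0449
gripper_force: 8.0
```

Call:
arm_command(
  increments=[
    [[0.03,0,0,-0.01,0],[0.03,0,0,-0.02,0],[0.03,0,0,-0.03,0],[0.03,0,0,-0.04,0],[0.03,0,0,-0.04,0],[0.03,0,0,0,0],[0.03,0,0,0,0]],
  ],
)

```text
clock: 7.6
eef_pos: [0.4487, -0.1371, 0.1516]
eef_rot: [0.244, 0.97, -0.0, 0.001]
contact_force: [0.4, 1.0, -1.6]
finger_gap: 0.0452
gripper_force: 8.0
```

```bash
cat >> h.py <<'E'
def lorry(c,yaw_deg,bias=.034):
    """points near the grasp, local: X forward, Y left, Z up about the real grasp point"""
    P=pts(c); e=state()["eef_pos"]; a=np.radians(yaw_deg); g=np.array([e[0],e[1],e[2]+bias-.006])
    D=P-g; L=np.stack([D[...,0]*np.cos(a)+D[...,1]*np.sin(a),-D[...,0]*np.sin(a)+D[...,1]*np.cos(a),D[...,2]],-1)
    m=(abs(L[...,0])<.1)&(abs(L[...,1])<.035)&(abs(L[...,2])<.07)
    return L,m,g
E
python3 - <<'E'
from h import *
s=state(); print(s["eef_pos"],s["contact_force"],s["finger_gap"])
for n in("scene","top"):
    c=capture(n); L,m,g=lorry(c,-28.2); print(n,m.sum())
    for x in np.arange(-.08,.09,.01):
        k=m&(abs(L[...,0]-x)<.005)
        if k.sum()>3: print(round(x,3),k.sum(),"z",(np.percentile(L[k][:,2],[2,50,98])*1000).round(),"y",(np.percentile(L[k][:,1],[2,98])*1000).round())
    if n=="scene":
        v,u=np.where(m); i=c["img"][max(v.mean()-60,0).__int__():int(v.mean())+60,int(u.mean())-80:int(u.mean())+80]
        cv2.imwrite("pics/p4.png",cv2.resize((255*(i/255.)**.5).astype(np.uint8),None,fx=5,fy=5,interpolation=cv2.INTER_CUBIC))
E
```

```text
[ 0.4486749  -0.13708123  0.15156104] [ 0.43438307  1.03034212 -1.6352222 ] 0.045206864651329524
scene 769
-0.04 13 z [-20.   1.  17.] y [13. 24.]
-0.03 62 z [-32.  -3.  18.] y [-25.  24.]
-0.02 79 z [-35.  -3.  16.] y [-23.  25.]
-0.01 52 z [-26.   1.  65.] y [-29.  35.]
-0.0 80 z [-35.   3.  66.] y [-27.  34.]
0.01 57 z [-28.  10.  67.] y [-28.  34.]
0.02 64 z [-24.   0.  14.] y [-23.  25.]
0.03 56 z [-23.   3.  63.] y [-26.  25.]
0.04 64 z [-22.   6.  22.] y [-23.  25.]
0.05 62 z [-29.   2.  22.] y [-17.  23.]
0.06 89 z [-34.   5.  23.] y [-18.  23.]
0.07 72 z [-25.   9.  23.] y [-14.  24.]
0.08 19 z [-18.   6.  17.] y [-20.  17.]
top 36
-0.04 20 z [-17.   3.  15.] y [ 9. 23.]
-0.03 16 z [-38. -10.  53.] y [-20.  23.]
```

The lorry hangs level in the grip: wheels at −36 mm, nose at +76 mm and tail at −42 mm from the grasp. The wrist can't tilt, so I'll pivot the lorry in the fingers by resting its cab end on the black tray's 49 mm front wall. First I carry it there.

Call:
arm_command(
  increments=[
    [[0.03,0.0212,0.0395,0,0],[0.03,0.0212,0.0395,0,0],[0.03,0.0212,0.0395,0,0],[0.03,0.0212,0.0395,0,0],[0.03,0.0212,0.0395,0,0],[0.03,0.0212,0.0395,0,0],[0.03,0.0212,0.0395,0,0],[0.03,0.0212,0.0395,0,0],[0.03,0.0212,0.0395,0,0],[0.03,0.0212,0.0395,0,0],[0.03,0.0212,0.0395,0,0],[0.03,0.0212,0.0395,0,0],[0.03,0.0212,0.0395,0,0],[0.03,0,0,0,-0.149],[0.03,0,0,0,-0.149],[0.03,0,0,0,-0.149],[0.03,0,0,0,-0.148],[0.03,0,0,0,0]],
  ],
)

```text
clock: 9.5
eef_pos: [0.447, 0.445, 0.1481]
eef_rot: [-0.052, 0.999, -0.001, -0.002]
contact_force: [0.3, -0.1, -1.3]
finger_gap: 0.0451
gripper_force: 8.0
```

Call:
arm_command(
  increments=[
    [[0.03,-0.0368,-0.0037,0,0],[0.03,-0.0368,-0.0037,0,0],[0.03,-0.0368,-0.0037,0,0],[0.03,-0.0368,-0.0037,0,0],[0.03,-0.0368,-0.0037,0,0],[0.03,-0.0368,-0.0037,0,0],[0.03,-0.0368,-0.0037,0,0],[0.03,-0.0368,-0.0037,0,0],[0.03,0,0,0.04,0],[0.03,0,0,0.03,0],[0.03,0,0,0.01,0],[0.03,0,0,0,0]],
  ],
  grip_force=6,
)

```text
clock: 10.7
eef_pos: [0.7419, 0.4456, 0.0664]
eef_rot: [-0.05, 0.999, -0.001, -0.003]
contact_force: [-0.4, -0.5, -1.9]
finger_gap: 0.0447
gripper_force: 6.0
```

Call:
arm_command(
  increments=[
    [[0.03,0,0,0.004,0],[0.03,0,0,0.004,0],[0.03,0,0,0.004,0],[0.03,0,0,0.004,0],[0.03,0,0,0.004,0],[0.03,0,0,0,0]],
  ],
)

```text
clock: 11.3
eef_pos: [0.7434, 0.4466, 0.0497]
eef_rot: [-0.052, 0.999, -0.0, -0.0]
contact_force: [0.0, 0.2, -1.0]
finger_gap: 0.0451
gripper_force: 6.0
```

```bash
cat > m.py <<'E'
from h import *
import sys
yaw=float(sys.argv[1]); s=state(); print(s["eef_pos"],s["contact_force"].round(1))
for n in("scene","top"):
    c=capture(n); L,m,g=lorry(c,yaw); print(n,m.sum())
    for x in np.arange(-.08,.09,.01):
        k=m&(abs(L[...,0]-x)<.005)
        if k.sum()>3: print(round(x,3),k.sum(),"z",(np.percentile(L[k][:,2],[2,50,98])*1000).round(),"y",(np.percentile(L[k][:,1],[2,98])*1000).round())
E
python3 m.py 5.9
```

```text
[0.74339722 0.44656076 0.04972252] [ 0.   0.2 -1. ]
scene 1711
-0.04 10 z [ 3. 13. 13.] y [-21. -15.]
-0.03 8 z [ 2.  8. 11.] y [-21. -15.]
-0.02 4 z [-1.  4.  7.] y [-22. -21.]
-0.01 26 z [-17.  13.  30.] y [-25.  29.]
-0.0 125 z [-17.  -7.  45.] y [-27.  30.]
0.01 265 z [-17.   2.  60.] y [-33.  31.]
0.02 162 z [-17.  -9.  16.] y [-24.  21.]
0.03 92 z [-18.   8.  69.] y [-29.  31.]
0.04 179 z [-19.  10.  20.] y [-22.  21.]
0.05 145 z [-28.  17.  20.] y [-22.  20.]
0.06 172 z [-16.  17.  20.] y [-22.  20.]
0.07 317 z [-26.   8.  19.] y [-33.  20.]
0.08 108 z [-28. -25.   5.] y [-34.   3.]
top 180
-0.04 15 z [-29.  -4.  15.] y [-22. -18.]
-0.03 8 z [-35. -19.   3.] y [-22. -19.]
-0.01 8 z [-20. -11.   1.] y [-31. -26.]
0.06 21 z [ 4. 17. 21.] y [-21.  -7.]
0.07 20 z [-28.  12.  19.] y [-23.  -3.]
0.08 27 z [-31. -26. -22.] y [-34. -10.]
```

Call:
arm_command(
  increments=[
    [[0.03,0,0,0.003,0],[0.03,0,0,0.003,0],[0.03,0,0,0.003,0],[0.03,0,0,0,0]],
  ],
)

```text
clock: 11.8
eef_pos: [0.7434, 0.4465, 0.0406]
eef_rot: [-0.052, 0.999, -0.0, -0.001]
contact_force: [1.0, 0.9, -1.1]
finger_gap: 0.0448
gripper_force: 6.0
```

```bash
python3 m.py 5.9 | grep -v "^0.0[1-3]"; python3 - <<'E'
from h import *
c=capture("scene"); u,v=map(int,px(c,[.76,.447,.06])); v=max(60,min(360,v));u=max(80,min(480,u)); i=c["img"][v-60:v+60,u-80:u+80]; cv2.imwrite("pics/p5.png",cv2.resize((255*(i/255.)**.5).astype(np.uint8),None,fx=5,fy=5,interpolation=cv2.INTER_CUBIC)); print(u,v)
E
```

```text
[0.74340837 0.44647697 0.04055104] [ 1.   0.9 -1.1]
scene 1967
-0.08 14 z [-69. -68. -65.] y [27. 35.]
-0.07 17 z [-70. -68. -65.] y [27. 35.]
-0.06 16 z [-70. -68. -65.] y [28. 34.]
-0.05 16 z [-70. -68. -66.] y [28. 35.]
-0.04 24 z [-70. -66.  13.] y [-21.  34.]
-0.03 32 z [-70. -67.  11.] y [-21.  34.]
-0.02 61 z [-70. -68.   4.] y [-22.  34.]
-0.01 82 z [-70. -68.  24.] y [-25.  32.]
-0.0 168 z [-69. -14.  39.] y [-26.  30.]
0.04 177 z [-20.  11.  20.] y [-24.  21.]
0.05 129 z [-16.  17.  20.] y [-21.  20.]
0.06 163 z [-8. 17. 20.] y [-20.  21.]
0.07 273 z [-18.  12.  19.] y [-32.  20.]
0.08 98 z [-20. -17. -12.] y [-34.   0.]
top 289
-0.07 10 z [-70. -68. -65.] y [-35. -26.]
-0.06 7 z [-69. -68. -65.] y [-30. -20.]
-0.05 12 z [-70. -69. -67.] y [-32. -16.]
-0.04 26 z [-69. -29.  11.] y [-34. -15.]
-0.03 21 z [-70. -63.   1.] y [-32.  -8.]
-0.02 12 z [-70. -69. -43.] y [-30. -12.]
-0.01 22 z [-70. -67.  -1.] y [-35. -11.]
-0.0 8 z [-70. -69. -24.] y [-31. -17.]
0.06 20 z [ 4. 15. 20.] y [-21.  -4.]
0.07 23 z [-22.   5.  20.] y [-27.  -5.]
0.08 34 z [-21. -18. -14.] y [-34.   3.]
288 360
```

View pics/p5.png

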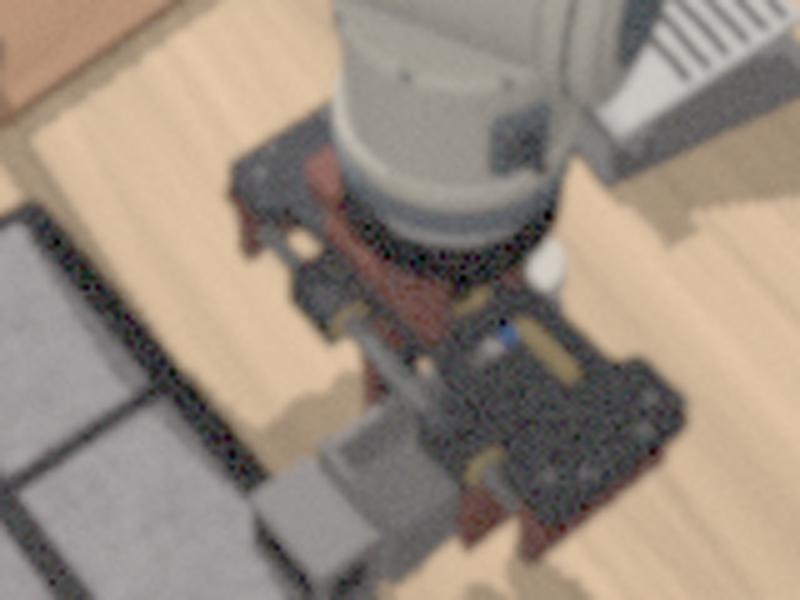

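The tray has no solid body: the cab is inside its wall with no force, so it is scenery. Instead I'll use the real pedal's raised near corner, z≈0.049 at (0.465, 0.348). It needs about 4 N to start moving there, and a light grip lets the lorry pivot at 1–2 N. The approach is diagonal from the free +y side.

Call:
arm_command(
  increments=[
    [[0.03,0,0,-0.03,0],[0.03,0,0,-0.04,0],[0.03,0,0,-0.04,0],[0.03,0.0391,-0.0041,0,0],[0.03,0.0391,-0.0041,0,0],[0.03,0.0391,-0.0041,0,0],[0.03,0.0391,-0.0041,0,0],[0.03,0.0391,-0.0041,0,0],[0.03,0.0391,-0.0041,0,0],[0.03,0.0391,-0.0041,0,0],[0.03,0.0391,-0.0041,0,0],[0.03,0,0,0,0.137],[0.03,0,0,0,0.137],[0.03,0,0,0,0.137],[0.03,0,0,0,0.137],[0.03,0,0,0,0.137],[0.03,0,0,0,0.137],[0.03,0,0,0,0.138],[0.03,0,0,0,0]],
  ],
)

```text
clock: 13.85
eef_pos: [0.4363, 0.3821, 0.152]
eef_rot: [0.416, 0.909, 0.0, 0.0]
contact_force: [-0.0, -0.9, -0.7]
finger_gap: 0.045
gripper_force: 6.0
```

Call:
arm_command(
  increments=[
    [[0.03,0,0,0.04,0],[0.03,0,0,0.03,0],[0.03,0,0,0.02,0],[0.03,0,0,0.003,0],[0.03,0,0,0,0]],
  ],
  grip_force=5,
)

```text
clock: 14.35
eef_pos: [0.4359, 0.3818, 0.0584]
eef_rot: [0.414, 0.91, -0.0, -0.0]
contact_force: [-0.2, 0.9, -1.3]
finger_gap: 0.0453
gripper_force: 5.0
```

```bash
python3 m.py -49 | grep -v "z \[-7"
```

```text
[0.43594135 0.38182209 0.05838982] [-0.2  0.9 -1.3]
scene 1159
-0.04 9 z [-26. -10.  -1.] y [14. 23.]
-0.03 55 z [-37. -15.  68.] y [-24.  23.]
-0.02 55 z [-38. -16.  -1.] y [17. 23.]
-0.01 49 z [-38.  -9.  47.] y [-27.  31.]
-0.0 73 z [-37.  -3.  49.] y [-27.  32.]
0.01 57 z [-31.  -2.  48.] y [-27.  32.]
0.02 31 z [-17.  -9.   2.] y [19. 23.]
0.03 47 z [-19.  -6.  66.] y [-27.  23.]
0.04 101 z [-18.   2.  20.] y [-23.  23.]
0.05 115 z [-32.   9.  21.] y [-19.  21.]
0.06 142 z [-37.  12.  22.] y [-19.  22.]
0.07 151 z [-47.   9.  22.] y [-19.  23.]
0.08 104 z [-51. -42.  15.] y [-27.  31.]
top 661
0.01 19 z [-19. -15.  -5.] y [-7. 17.]
0.02 60 z [-19. -14.  12.] y [-25.  20.]
0.03 46 z [-17.   8.  69.] y [-25.  23.]
0.04 64 z [-16.  13.  22.] y [-25.  18.]
0.05 69 z [-31.  17.  21.] y [-23.  19.]
0.06 70 z [-35.  18.  22.] y [-23.  18.]
0.07 118 z [-48. -13.  22.] y [-26.  20.]
0.08 84 z [-51. -44. -35.] y [-34.  32.]
```

Call:
arm_command(
  increments=[
    [[0.03,0,0,0.003,0],[0.03,0,0,0.003,0],[0.03,0,0,0.003,0],[0.03,0,0,0.003,0],[0.03,0,0,0.003,0],[0.03,0,0,0,0]],
  ],
)

```text
clock: 15.05
eef_pos: [0.4357, 0.3815, 0.0429]
eef_rot: [0.415, 0.91, -0.001, -0.0]
contact_force: [-1.4, 0.8, 0.0]
finger_gap: 0.0448
gripper_force: 5.0
```

Call:
arm_command(
  increments=[
    [[0.03,0,0,0.003,0],[0.03,0,0,0.003,0],[0.03,0,0,0,0]],
  ],
)

```text
clock: 15.35
eef_pos: [0.4359, 0.3816, 0.0369]
eef_rot: [0.415, 0.91, -0.0, -0.0]
contact_force: [-2.5, 1.3, 0.4]
finger_gap: 0.0451
gripper_force: 5.0
```

```bash
python3 m.py -49 | grep -v "z \[-7"
```

```text
[0.43587546 0.38162495 0.03694811] [-2.5  1.3  0.4]
scene 2507
-0.08 51 z [-67. -64. -61.] y [-35.   3.]
-0.07 68 z [-67. -64. -62.] y [-32.  11.]
-0.06 83 z [-67. -64. -61.] y [-34.  21.]
-0.05 92 z [-67. -64. -60.] y [-31.  31.]
-0.04 131 z [-67. -63.   2.] y [-18.  34.]
-0.03 109 z [-67. -61.   7.] y [-8. 33.]
-0.02 111 z [-67. -41.  -1.] y [ 5. 34.]
-0.01 116 z [-67. -62.  46.] y [-26.  34.]
-0.0 124 z [-67. -37.  49.] y [-25.  33.]
0.01 130 z [-67. -62.  48.] y [-26.  34.]
0.02 107 z [-67. -64.  -2.] y [-29.  33.]
0.03 115 z [-67. -63.  33.] y [-30.  32.]
0.04 215 z [-67.   0.  39.] y [-31.  34.]
0.05 221 z [-66.   2.  42.] y [-21.  32.]
0.06 219 z [-65.   1.  44.] y [-17.  31.]
0.07 179 z [-63. -20.  27.] y [-19.  33.]
0.08 143 z [-58. -22. -14.] y [-28.  34.]
top 784
0.01 23 z [-69. -65.  -7.] y [-34.  15.]
0.02 57 z [-69.  23.  33.] y [-34.  20.]
0.03 92 z [-67.  23.  68.] y [-34.  23.]
0.04 87 z [-67.  34.  40.] y [-32.  18.]
0.05 92 z [-67.  38.  43.] y [-31.  19.]
0.06 112 z [-63.  22.  41.] y [-33.  18.]
0.07 97 z [-59. -17.  12.] y [-33.  23.]
0.08 89 z [-37. -21. -14.] y [-34.  33.]
```

Call:
arm_command(
  increments=[
    [[0.03,0,0,0.002,0],[0.03,0,0,0.002,0],[0.03,0,0,0.002,0],[0.03,0,0,0.001,0],[0.03,0,0,0,0]],
  ],
)

```text
clock: 15.95
eef_pos: [0.436, 0.3819, 0.0303]
eef_rot: [0.415, 0.91, -0.0, -0.0]
contact_force: [-2.0, 1.2, 0.1]
finger_gap: 0.0454
gripper_force: 5.0
```

```bash
cat > tilt.py <<'E'
from h import *
import sys
yaw=float(sys.argv[1]); s=state(); print(s["eef_pos"],s["contact_force"].round(1),s["clock"])
rng=np.random.default_rng(0)
for n in("top","scene"):
    c=capture(n); L,m,g=lorry(c,yaw)
    k=m&(L[...,0]>.015)&(L[...,2]>.012)&(abs(L[...,1])<.024); q=L[k]
    best=None
    for _ in range(400):   # cab-roof plane: mostly-up normal
        a=q[rng.choice(len(q),3,replace=False)]; nn=np.cross(a[1]-a[0],a[2]-a[0]); l=np.linalg.norm(nn)
        if l<1e-5: continue
        nn/=l; nn*=np.sign(nn[2])
        if nn[2]<.7: continue
        i=abs((q-a[0])@nn)<.0025
        if best is None or i.sum()>best.sum(): best=i
    p=q[best]; u,_,vt=np.linalg.svd(p-p.mean(0)); nn=vt[2]*np.sign(vt[2][2])
    print(n,len(q),len(p),"pitch",np.degrees(np.arctan2(-nn[0],nn[2])).round(1),"roll",np.degrees(np.arctan2(nn[1],nn[2])).round(1),"dist to grasp mm",(p.mean(0)@nn*1000).round(1),"ctr",(p.mean(0)*1000).round(),"x",(np.percentile(p[:,0],[2,98])*1000).round())
    # nose extreme & left side yaw
    w=L[m&(L[...,1]>.016)&(L[...,1]<.03)&(L[...,0]>.02)&(L[...,2]>-.02)]
    if len(w)>20: print("  side yaw",np.degrees(np.polyfit(w[:,0],w[:,1],1)[0]).round(1),len(w))
E
python3 tilt.py -49
```

```text
[0.43604149 0.38188925 0.03028787] [-2.   1.2  0.1] 15.95
top 307 133 pitch 28.0 roll -0.4 dist to grasp mm 18.8 ctr [36. -2. 40.] x [19. 49.]
  side yaw 4.4 46
scene 353 116 pitch 24.2 roll -0.2 dist to grasp mm 22.3 ctr [45.  0. 45.] x [36. 54.]
  side yaw 1.8 287
```

Call:
arm_command(
  increments=[
    [[0.03,0,0,0.0015,0],[0.03,0,0,0.0015,0],[0.03,0,0,0,0],[0.03,0,0,0,0]],
  ],
)

```text
clock: 16.45
eef_pos: [0.4361, 0.3819, 0.0274]
eef_rot: [0.415, 0.91, -0.0, -0.0]
contact_force: [-2.6, 0.3, -0.3]
finger_gap: 0.0453
gripper_force: 5.0
```

Call:
arm_command(
  increments=[
    [[0.03,0,0,0,0],[0.03,0,0,0,0],[0.03,0,0,0,0],[0.03,0,0,-0.01,0],[0.03,0,0,-0.03,0],[0.03,0,0,-0.04,0],[0.03,0,0,-0.04,0],[0.03,0,0,0,0],[0.03,0,0,0,0]],
  ],
  grip_force=25,
)

```text
clock: 17.35
eef_pos: [0.4369, 0.3823, 0.149]
eef_rot: [0.415, 0.91, 0.001, 0.001]
contact_force: [0.8, -1.0, -1.7]
finger_gap: 0.0451
gripper_force: 24.9
```

```bash
python3 tilt.py -49; python3 m.py -49 | grep -v "z \[-7"; python3 - <<'E'
from h import *
c=capture("top");q=pts(c)[185:240,168:212].reshape(-1,3)
for x in(.475,.5,.52,.55):
    k=q[(abs(q[:,0]-x)<.006)&(abs(q[:,1]-.300)<.012)]; print("pedal",x,np.median(k[:,2]).round(4))
E
```

```text
[0.43689471 0.38227822 0.14896758] [ 0.8 -1.  -1.7] 17.35
top 405 160 pitch 29.4 roll 1.1 dist to grasp mm 21.9 ctr [35. -1. 45.] x [19. 48.]
  side yaw -0.3 28
scene 402 119 pitch -43.7 roll 2.3 dist to grasp mm 61.7 ctr [57.  6. 31.] x [38. 72.]
  side yaw -3.9 305
[0.43556328 0.38128276 0.14666597] [-0.1  0.2 -1.2]
scene 1079
-0.04 67 z [-19.  -7.  -2.] y [-14.  24.]
-0.03 77 z [-35. -13.  69.] y [-25.  25.]
-0.02 91 z [-44. -15.   8.] y [17. 25.]
-0.01 98 z [-46. -11.  55.] y [-25.  33.]
-0.0 95 z [-36.   3.  57.] y [-27.  34.]
0.01 92 z [-34.  -1.  55.] y [-26.  34.]
0.02 33 z [-18.   1.  10.] y [13. 24.]
0.03 40 z [-11.   8.  69.] y [-25.  24.]
0.04 144 z [-2. 41. 50.] y [-19.  22.]
0.05 150 z [-3. 40. 51.] y [-18.  23.]
0.06 127 z [-6. 27. 44.] y [-17.  22.]
0.07 59 z [ 0. 19. 24.] y [-20.  21.]
top 436
-0.0 6 z [-15. -12.   3.] y [-2. 18.]
0.02 39 z [-5. 31. 39.] y [-24.  19.]
0.03 80 z [ 7. 41. 66.] y [-24.  30.]
0.04 85 z [10. 46. 51.] y [-24.  18.]
0.05 103 z [-1. 43. 51.] y [-24.  17.]
0.06 96 z [ 2. 22. 35.] y [-23.  18.]
0.07 27 z [12. 15. 20.] y [-22.  17.]
pedal 0.475 0.0473
pedal 0.5 0.0397
pedal 0.52 0.0356
pedal 0.55 0.0265
```

Now the lorry sits at about 29.5° nose up with no lean, and the pedal is untouched. I'll carry it to the focus.

Call:
arm_command(
  increments=[
    [[0.03,-0.0331,-0.0287,-0.0064,0],[0.03,-0.0331,-0.0287,-0.0064,0],[0.03,-0.0331,-0.0287,-0.0064,0],[0.03,-0.0331,-0.0287,-0.0064,0],[0.03,-0.0331,-0.0287,-0.0064,0],[0.03,-0.0331,-0.0287,-0.0064,0],[0.03,-0.0331,-0.0287,-0.0064,0],[0.03,0,0,0,-0.133],[0.03,0,0,0,-0.133],[0.03,0,0,0,-0.133],[0.03,0,0,0,-0.133],[0.03,0,0,0,-0.133],[0.03,0,0,0,-0.133],[0.03,0,0,0,-0.133],[0.03,0,0,0,-0.134],[0.03,0,0,0,0]],
  ],
)

```text
clock: 19.2
eef_pos: [0.4355, 0.0751, 0.1915]
eef_rot: [-0.105, 0.995, -0.0, -0.001]
contact_force: [0.4, -0.1, -1.1]
finger_gap: 0.0451
gripper_force: 24.9
```

Call:
arm_command(
  increments=[
    [[0.03,-0.0293,-0.0062,0,0],[0.03,-0.0293,-0.0062,0,0],[0.03,-0.0293,-0.0062,0,0],[0.03,-0.0293,-0.0062,0,0],[0.03,-0.02,-0.004,0,0],[0.03,-0.009,-0.002,0,0],[0.03,0,0,0,0],[0.03,0,0,0,0]],
  ],
)

```text
clock: 20.0
eef_pos: [0.5841, 0.0752, 0.1916]
eef_rot: [-0.103, 0.995, 0.0, -0.001]
contact_force: [0.3, 0.8, -0.8]
finger_gap: 0.0449
gripper_force: 24.9
```

```bash
python3 tilt.py 12; python3 m.py 12 | grep -v "z \[-7"; python3 - <<'E'
from h import *
c=capture("scene"); u,v=map(int,px(c,[.6,.08,.2])); i=c["img"][max(v-75,0):v+75,u-100:u+100]; cv2.imwrite("pics/p6.png",cv2.resize((255*(i/255.)**.5).astype(np.uint8),None,fx=4,fy=4,interpolation=cv2.INTER_CUBIC)); print(u,v)
E
```

```text
[0.58411712 0.07524775 0.19162717] [ 0.3  0.8 -0.8] 20.0
[0.58400839 0.07529105 0.19182596] [-0.2  0.5 -0.3]
scene 1174
-0.04 20 z [-29. -11.  -2.] y [17. 23.]
-0.03 47 z [-37. -11.   4.] y [-23.  23.]
-0.02 55 z [-45. -14.   8.] y [-22.  23.]
-0.01 63 z [-44.   8.  58.] y [-28.  31.]
-0.0 108 z [-34.  23.  67.] y [-28.  34.]
0.01 219 z [-30.  24.  65.] y [-33.  35.]
0.02 81 z [-15.  23.  51.] y [-26.  21.]
0.04 71 z [-2. 35. 60.] y [-20.  23.]
0.05 145 z [-4. 42. 51.] y [-21.  20.]
0.06 195 z [-6. 27. 42.] y [-22.  19.]
0.07 72 z [-0. 17. 23.] y [-24.  18.]
top 115
-0.03 46 z [-31. -25.  69.] y [-26.  25.]
-0.02 67 z [-29. -23.   8.] y [-19.  22.]
259 210Traceback (most recent call last):
  File "tilt.py", line 10, in <module>
    a=q[rng.choice(len(q),3,replace=False)]; nn=np.cross(a[1]-a[0],a[2]-a[0]); l=np.linalg.norm(nn)
        ~~~~~~~~~~^^^^^^^^^^^^^^^^^^^^^^^^
  File "numpy/random/_generator.pyx", line 864, in numpy.random._generator.Generator.choice
ValueError: a must be a positive integer unless no samples are taken
```

View pics/p6.png

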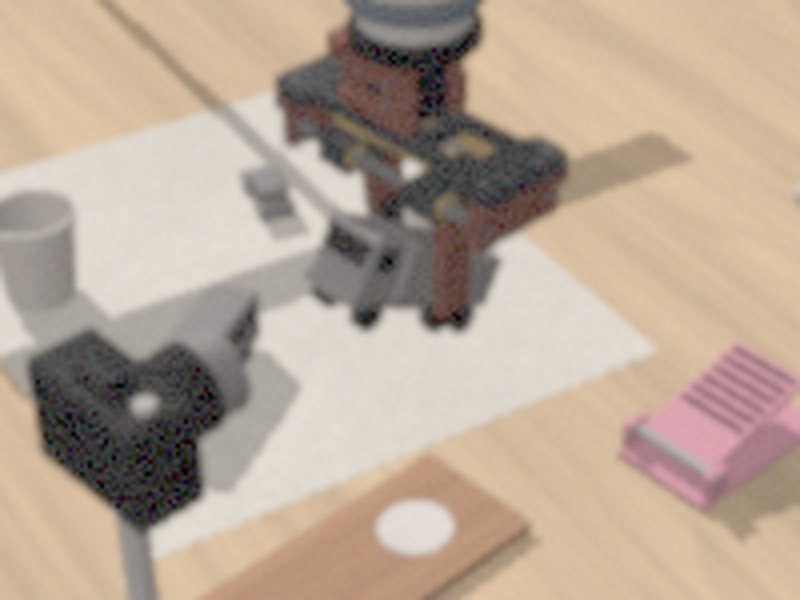

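The view shows the lorry held over the disc at crop (415,525), cab towards the camera at (130,400) and nose up. Last check: the offset of the skip middle from the focus, in the lorry's tilted axes.

```bash
python3 - <<'E'
from h import *
c=capture("scene"); L,m,g=lorry(c,12); q=L[m&(abs(L[...,1])<.026)]
q=q[(q[:,2]<.06)]
cab=q[(q[:,0]>.035)]
# front face: plane fit around expected position, over candidate pitch
for th in (26,28,30,32):
    t=np.radians(th); f=np.array([np.cos(t),0,np.sin(t)]); r=np.array([-np.sin(t),0,np.cos(t)])
    a=cab@f; b=cab@r; fr=cab[(a>.068)&(b<.012)&(b>-.02)]
    s=q[(q[:,1]>.016)]
    print(th,"front",np.median(fr@f).round(4),(fr@f).std().round(4),"max a",np.percentile(a,98).round(4),"roof",np.percentile(b,97).round(4),"tail",np.percentile(s@f,1).round(4),"bottom",np.percentile(s@r,1).round(4))
n=fr-fr.mean(0); v=np.linalg.svd(n)[2][2]; v*=np.sign(v[0]); print("front normal pitch",np.degrees(np.arctan2(v[2],v[0])),"yaw",np.degrees(np.arctan2(v[1],v[0])),len(fr))
s=q[(q[:,1]>.014)]; print("sideY",np.median(s[:,1]))
print("grasp",g,"to focus",np.array([.5889,.0755,.22])-g)
E
```

```text
26 front 0.0692 0.0009 max a 0.0704 roof 0.0246 tail -0.0429 bottom -0.0339
28 front 0.0689 0.0007 max a 0.07 roof 0.0226 tail -0.0434 bottom -0.0337
30 front 0.0687 0.0006 max a 0.0701 roof 0.0205 tail -0.0435 bottom -0.0332
32 front 0.0688 0.0008 max a 0.0702 roof 0.0185 tail -0.0439 bottom -0.0348
front normal pitch 29.921258250077532 yaw -0.7770924701968998 63
sideY 0.018691305450067586
grasp [0.58478796 0.07539247 0.22048751] to focus [ 0.00411204  0.00010753 -0.00048751]
```

Call:
arm_command(
  increments=[
    [[0.03,-0.004,-0.001,-0.0025,0],[0.03,0,0,0,0],[0.03,0,0,0,0],[0.03,0,0,0,0],[0.03,0,0,0,0],[0.03,0,0,0,0]],
  ],
)

```text
clock: 20.85
eef_pos: [0.5894, 0.0752, 0.1947]
eef_rot: [-0.104, 0.995, 0.0, -0.0]
contact_force: [0.0, 0.3, -1.2]
finger_gap: 0.0451
gripper_force: 24.9
```

```bash
python3 -c "
from cell import *
print(close_job())"
```

```text
the job is handed in; nothing more can be done
None
```

I pressed the pedal to its stop and let it come back up, then handed in with the lorry held at the focus: cab to the lens, nose raised about 30°, no lean seen. The wrist can't tilt, so I turned the lorry in a light grip by resting its cab on the pedal's raised corner; the pedal read fully up before and after. I steered clear of the bus, car, pot and cup but did not re-measure them.

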